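# Tip flopped card cases back in their drying racks

## Task

Two of the three card cases standing in the drying racks have flopped forward towards the robot. Gently push each of these two at the top with the fingertips so that it tips back past upright and rests against the rear bar of its rack, its foot still in the channel. Only push: do not pinch or lift a case, and leave the third case and everything else alone.

Things in the scene. Friction and masses are not known exactly. Their poses are not given: they have to be found in the camera images.
- rack_a: grey rack of case_a, fixed. Origin on the bench under the channel's middle; x from front bar to rear bar, y along the channel, z up. Base plate 130 x 150 x 6 mm. Channel 23 mm wide at x=0; front lip 14 mm, rear lip 26 mm above bench. Front bar at x -50 mm, 78 mm above bench; rear bar (backrest) at x +44 mm, 126 mm above bench; bars 116 mm wide on rods at both ends
- rack_b: grey rack of case_b, fixed. Origin on the bench under the channel's middle; x from front bar to rear bar, y along the channel, z up. Base plate 130 x 150 x 6 mm. Channel 23 mm wide at x=0; front lip 14 mm, rear lip 26 mm above bench. Front bar at x -50 mm, 78 mm above bench; rear bar (backrest) at x +44 mm, 126 mm above bench; bars 116 mm wide on rods at both ends
- rack_c: grey rack of case_c, fixed. Origin on the bench under the channel's middle; x from front bar to rear bar, y along the channel, z up. Base plate 130 x 150 x 6 mm. Channel 23 mm wide at x=0; front lip 14 mm, rear lip 26 mm above bench. Front bar at x -50 mm, 78 mm above bench; rear bar (backrest) at x +44 mm, 126 mm above bench; bars 116 mm wide on rods at both ends
- case_a_top (a point): middle of the top edge of an acrylic card case with pale green card, 150 wide x 200 tall x 18 mm thick, about 0.24 kg, standing on its short edge in its rack. At the start flopped forward 30 degrees onto the front bar: this edge is about 180 mm high, 97 mm to rack -x; it rises to 206 mm as the case tips about its foot (held by the channel): past about 6 degrees beyond upright it falls back by itself onto the rear bar
- case_a_foot (a point): middle of the bottom edge of case_a, 200 mm from case_a_top; the line from foot to top shows how the case leans. 6 to 20 mm above the bench while in the channel
- case_b_top (a point): middle of the top edge of an acrylic card case with pale green card, 150 wide x 200 tall x 18 mm thick, about 0.24 kg, standing on its short edge in its rack. At the start flopped forward 30 degrees onto the front bar: this edge is about 180 mm high, 97 mm to rack -x; it rises to 206 mm as the case tips about its foot (held by the channel): past about 6 degrees beyond upright it falls back by itself onto the rear bar
- case_b_foot (a point): middle of the bottom edge of case_b, 200 mm from case_b_top; the line from foot to top shows how the case leans. 6 to 20 mm above the bench while in the channel
- case_c_top (a point): middle of the top edge of an acrylic card case with plain whitish card, 150 wide x 200 tall x 18 mm thick, about 0.24 kg, standing on its short edge in its rack. At the start it leans back properly, 15 degrees, on the rear bar: leave it alone
- case_c_foot (a point): middle of the bottom edge of case_c, 200 mm from case_c_top; the line from foot to top shows how the case leans. 6 to 20 mm above the bench while in the channel
- wood_block: wooden sanding block 60 x 90 x 45 mm, origin under its centre; bystander, loose
- red_tin: red ink tin, 70 mm across, 48 mm high, origin under its centre; bystander, loose
- blue_tape: roll of blue tape lying flat, 106 mm across, 38 mm high, origin under its centre; bystander, loose
- white_tape: roll of white tape lying flat, 80 mm across, 24 mm high, origin under its centre; bystander, loose
- case_a: case_a itself, origin at the middle of its 150 x 200 mm rear face; its y axis points from foot to top, its z axis out of the front face
- case_b: case_b itself, origin at the middle of its 150 x 200 mm rear face; its y axis points from foot to top, its z axis out of the front face

How it is judged:
By the outcome, as a careful person would: the job done as asked, in the order asked, and still so for the second after the job is handed in, with the robot touching nothing.
It also fails if it takes over 58 s, if anything falls off the work surface, if the arm or the gripper's body presses on something with over 40 N, if the wrist force passes 120 N, or if a joint passes its speed limit or range.

## Robot

A 6-joint arm with a two-finger parallel gripper is mounted at the origin on the work surface; the furniture and walls round the work are solid. World frame = base frame: x ahead of the robot, y to its left, z up, the work surface at z = 0. Lengths are in mm, angles in rad, forces in N, time in s.
With the tool pointing down it reaches from about 350 to 875 mm from the base axis. Payload 4.2 kg.
Tool frame: the origin (TCP) lies midway between the tips of the shut fingers; the grasp point (between the pads) lies 19 mm behind it (arm.tcp_to_grasp is the distance from the TCP to the grasp point, in mm); z points along the fingers, y is the line along which they close (so a half turn about z gives the same grasp; the last joint's range is limited). The gripper opens to 85 mm and grips with 20 to 120 N. Pads are 22 mm wide; open, the fingers measure 114 mm over their backs; the gripper's body (76 mm by 85 mm) begins 54 mm behind the grasp point. The pads swing forward as they close: fully open they stand 13 mm farther back than shut.
Start: joints at [1.523, 0.385, 0.008, 0, -1.194, -0.259], TCP at [188.724, 595.804, 231.312] pointing down, gripper open.
Joint ranges: [-3.14, 3.14], [-1.21, 2.06], [-1.07, 1.41], [-3.16, 2.05], [-2.99, -0.16], [-3.1, 3.1]. Speed limits (rad/s): [2.79, 2.79, 3.14, 3.14, 3.14, 3.14].

## Interface

Orientations are given as a unit quaternion [x, y, z, w].
In Python, from bench import arm, imaging, job, models gives the robot as it stands.
- The arm moves only by the tool arm_command, never from a script. Its argument "rows" is a list of rows, each an object with "grip": the opening, from 0 (shut) to 1 (fully open); "linear": the shift along the tool's x, y, z in mm, a list of three; "rot": the turn, a rotation vector about the tool's x, y, z in rad, a list of three. In form: [{"grip": grip, "linear": [tx, ty, tz], "rot": [rx, ry, rz]}, ...]. A call has 1 to 10 rows; each row is the pose to reach, as a shift and turn from the pose commanded when the call began, along the tool's axes at that moment; what a row does not reach only later rows make up. A row lasts 1/8 s, in which the tool goes at most 62.5 mm and 10.7 degrees, less where a joint would pass 70% of its speed; a pose out of reach is approached as far as the arm can. A call with a gripper value outside its range is refused whole. The fingers move at their own pace and stop on an object; the grip force is fixed at half the most. Time passes only in rows, so rows that repeat a pose let the fingers close. It gives the time, the measured TCP pose, the force, the opening and the grip force at its end, in the units of the state.
- arm.read_state(): the state, without advancing time (a new reading comes with each control period).
- imaging.get_image(name): name is "side" or "top" or "wrist"; returns a dict with "frame" (400x640x3 uint8, red, green, blue), "fx", "fy", "cx", "cy" (pixels), "k1" (the pictures are not rectified: a ray, as slopes to the right and down, at radius r is drawn at 1 + k1 r^2 times it, then the intrinsics apply), "extrinsics" (4x4, takes a point from world to camera coordinates); the wrist camera has in their place "T_tool_cam" (4x4, takes a point from camera to tool coordinates, whose origin is the TCP and whose axes are the flange's). Camera axes: x right, y down, z forward; pixel columns grow to the right and rows downward; lengths in mm; the calibration is good to about 2 mm. A picture is of the moment at which its call begins: read the wrist's pose just before it. There is no depth.
- job.job_done(): hands the job in; it is judged then, once.
Trained networks look in a picture, given as the dict that the camera call returned (one of the last four; its "shot" number tells which), for a name from the list of things; names that differ only in an ending like _2 or _b are one class to them, and where a whole thing is asked for, a point or a joint stands for the part that bears it (a point fixed in the world has none). Each returns a list of dicts, best first, with "score" (0 to 1); they miss things now and then, are a little off and sometimes report something else, mostly with a low value. They report only what shows in the picture. A call takes as long as a camera call.
- models.spot_in(picture, query): "rect" ([left, top, right, bottom] in pixels, round what is visible of it).
- models.tip_of(picture, query): "pixel" ([column, row] in pixels: a listed point, or the origin of a listed thing).
The state is a dict: "clock": time; "joints": joint angles; "joint_vel": joint speeds; "joint_efforts": joint torques, N m; "position": TCP position; "ee_rot": TCP orientation; "contact_force": force on the tool from outside, world axes, zero at the start; "wrist_torque": the same for the moment, N m; "gripper_width": finger opening in mm; "grasp_force": force on a finger pad.
Only numpy, scipy, OpenCV 4.12 (cv2) and the standard library are available. Lean on these libraries where they do the work, as an engineer would, in place of code of your own. Each camera call takes 0.05 s, during which the arm holds its last target. There are 200 camera calls.

## Working session

There is one attempt and no reset: what is moved stays moved. The work goes in short steps, Python scripts to look and compute and a tool call to move; the robot and the scene stay as the last step left them, time stands still between calls to the robot, and variables do not carry over. Pictures are saved under pics/ and viewed, at most 10 in all, crops included, and the job is handed in when it is done.

Besides the shell and the picture viewer there is one more tool, called after "Request:" as a command line: name --argument value ..., lists and objects as JSON in quotes. arm_command: Moves the arm, as the interface text tells. Its arguments: {"type":"object","properties":{"rows":{"type":"array"}},"required":["rows"]}

```bash
mkdir -p pics
cat > h.py <<'E'
import numpy as np, cv2
from scipy.spatial.transform import Rotation as R
from bench import arm, imaging, job, models
def ray(im,px):
    u=np.array([(px[0]-im['cx'])/im['fx'],(px[1]-im['cy'])/im['fy']])
    s=u.copy()
    for _ in range(20): s=u/(1+im['k1']*(s@s))
    T=np.array(im['extrinsics']); Rm=T[:3,:3]; o=-Rm.T@T[:3,3]
    d=Rm.T@np.array([s[0],s[1],1]); return o,d/np.linalg.norm(d)
def tri(r1,r2):
    A=np.zeros((3,3));b=np.zeros(3)
    for o,d in (r1,r2):
        P=np.eye(3)-np.outer(d,d);A+=P;b+=P@o
    p=np.linalg.solve(A,b); return p,np.linalg.norm((r1[0]-p)-((r1[0]-p)@r1[1])*r1[1])*2
def atz(r,z): o,d=r; return o+d*(z-o[2])/d[2]
E
python3 - <<'E'
from h import *
ims={n:imaging.get_image(n) for n in('top','side')}
for n,im in ims.items():
    cv2.imwrite(f'pics/{n}0.png',im['frame'][:,:,::-1])
    for q in('case_a_top','case_a_foot','case_c_top','case_c_foot','rack_a'):
        for d in models.tip_of(im,q)[:4]: print(n,q,np.round(d['pixel']),round(d['score'],2),np.round(atz(ray(im,d['pixel']),{'case_a_top':180,'case_c_top':205,'rack_a':0}.get(q,12))))
s=arm.read_state();print(s['position'],s['ee_rot'],s['contact_force'],s['clock'])
E
```

```text
top case_a_top [358. 213.] 0.69 [546. -20. 180.]
top case_a_top [352. 198.] 0.37 [593.  -4. 180.]
top case_a_foot [345. 193.] 0.77 [642.  11.  12.]
top case_a_foot [316. 272.] 0.37 [386. 108.  12.]
top case_a_foot [266. 218.] 0.21 [564. 272.  12.]
top case_c_top [437. 187.] 0.61 [ 617. -253.  205.]
top case_c_foot [426. 215.] 0.74 [ 568. -253.   12.]
top rack_a [428. 217.] 0.81 [ 560. -261.    0.]
top rack_a [349. 196.] 0.77 [634.  -1.   0.]
top rack_a [277. 200.] 0.6 [625. 238.   0.]
side case_a_top [340. 204.] 0.63 [565.   0. 180.]
side case_a_foot [357. 211.] 0.66 [650.   4.  12.]
side case_a_foot [353. 212.] 0.28 [640.   9.  12.]
side case_c_top [425. 250.] 0.94 [ 613. -249.  205.]
side case_c_top [402. 292.] 0.32 [ 493. -278.  205.]
side case_c_foot [402. 288.] 0.68 [ 566. -253.   12.]
side case_c_foot [340. 207.] 0.41 [623.  49.  12.]
side rack_a [355. 214.] 0.92 [645.   6.   0.]
side rack_a [401. 291.] 0.76 [ 563. -255.    0.]
[188.73828958 595.77096266 231.30255558] [ 9.88255578e-01 -1.52810052e-01 -1.25663122e-06  1.61483882e-05] [-0.24556295 -0.08564175  1.04531515] 0.6
```

View pics/top0.png

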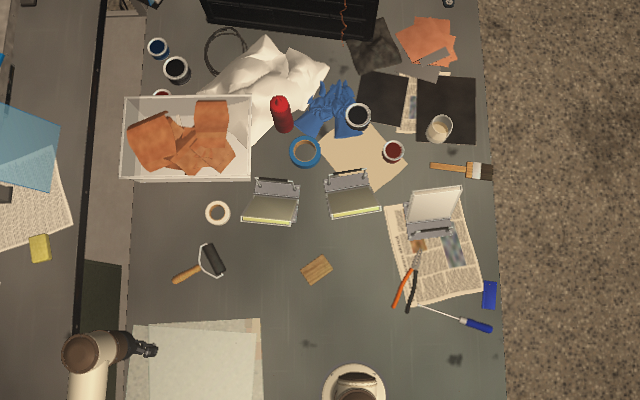

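View pics/side0.png

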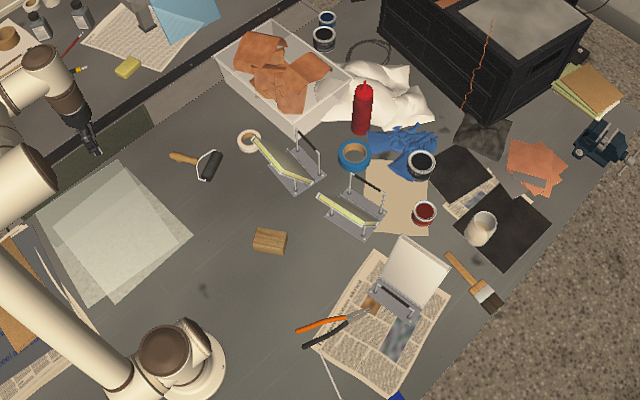

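The top view shows the two flopped cases: the left one has its top edge from about (241,221) to (294,225), the middle one from (331,218) to (382,208). The upright third case is at (435,205), so leave it. In the side view the flopped cases are at (280,160) and (345,208). I'll enlarge both to get corner pixels.

Run:
```python
import cv2,numpy as np
t=cv2.imread('pics/top0.png')[165:240,225:395]; s=cv2.imread('pics/side0.png')[120:245,235:395]
t=cv2.resize(t,None,fx=4,fy=4,interpolation=2); s=cv2.resize(s,None,fx=4.25,fy=4.25,interpolation=2)
cv2.imwrite('pics/tc.png',t);cv2.imwrite('pics/sc.png',s)
```

```text
(no output)
```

View pics/tc.png

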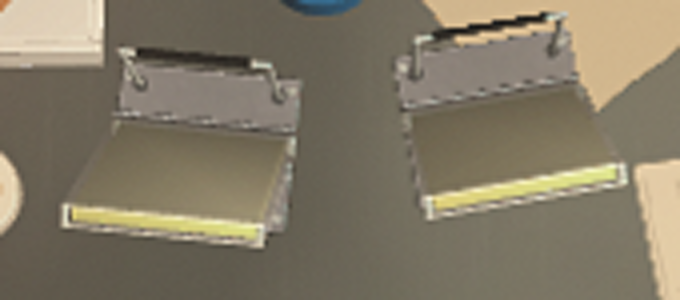

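View pics/sc.png

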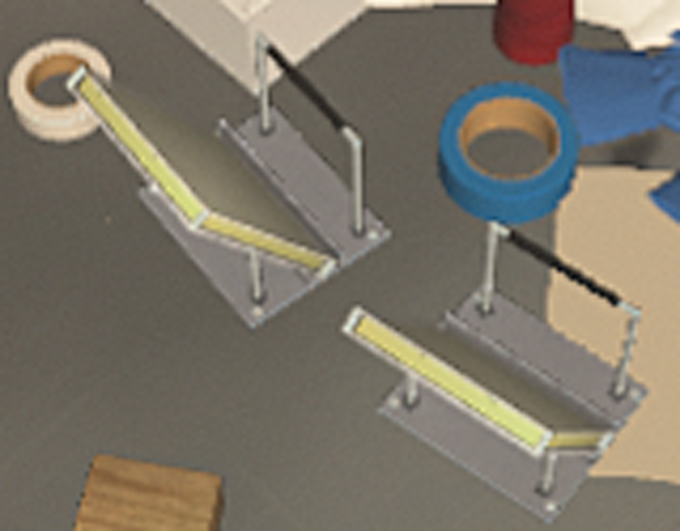

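The crops show each case's top end face clearly. I'll triangulate its four corners in both views.

```bash
cat > m.py <<'E'
from h import *
ims={n:imaging.get_image(n) for n in('top','side')}
T=lambda p:(p[0]/4+225,p[1]/4+165)
S=lambda p:(p[0]/4.25+235,p[1]/4.25+120)
pts={'left':[((67,206),(86,68)),((265,226),(207,211)),((63,226),(70,83)),((262,246),(192,226))],
'mid':[((425,199),(358,310)),((621,165),(550,432)),((430,217),(345,327)),((626,184),(540,452))]}
for k,v in pts.items():
    P=[]
    for n,(a,b) in zip(('rearL','rearR','frontL','frontR'),v):
        p,e=tri(ray(ims['top'],T(a)),ray(ims['side'],S(b)));P.append(p);print(k,n,p.round(),round(e,1))
    P=np.array(P);d=P[0]+P[2]-P[1]-P[3];L=np.hypot(d[0],d[1])/2;y=d/np.linalg.norm(d);nx=np.array([y[1],-y[0]])
    print(' mid',P.mean(0).round(1),'len',L.round(),'rack x yaw deg',np.degrees(np.arctan2(nx[1],nx[0])).round(1),'foot est',(P.mean(0)[:2]+97*nx).round())
for d in models.tip_of(ims['top'],'white_tape')[:1]+models.tip_of(ims['top'],'wood_block')[:1]+models.tip_of(ims['top'],'red_tin')[:1]: print(d,atz(ray(ims['top'],d['pixel']),0))
s=arm.read_state();print(s['position'],R.from_quat(s['ee_rot']).as_matrix().round(3),s['clock'])
E
python3 m.py
```

```text
left rearL [540. 320. 193.] 4.4
left rearR [522. 175. 198.] 2.1
left frontL [527. 324. 184.] 5.4
left frontR [509. 178. 191.] 3.9
 mid [524.8 249.2 191.6] len 147.0 rack x yaw deg -7.0 foot est [621. 237.]
mid rearL [543.  58. 191.] 4.0
mid rearR [566. -86. 196.] 3.8
mid frontL [529.  55. 191.] 3.0
mid frontR [552. -89. 192.] 4.7
 mid [547.4 -15.4 192.4] len 146.0 rack x yaw deg 9.1 foot est [643.  -0.]
{'pixel': [216.1, 209.5], 'score': 0.92} [594.46867262 440.36594801   0.        ]
{'pixel': [269.8, 206.2], 'score': 0.68} [603.69530907 261.63616807   0.        ]
{'pixel': [391.1, 155.1], 'score': 0.68} [ 775.24593436 -147.10171625    0.        ]
[188.72836843 595.829164   231.34684983] [[ 0.953 -0.302  0.   ]
 [-0.302 -0.953  0.   ]
 [ 0.    -0.    -1.   ]] 0.85
```

Corners agree within about a centimetre: edge length is 146 mm against 150 mm, and height is about 190 mm against 180 to 189 mm. First I'll move above and in front of the left case, with fingers shut.

Request:
arm_command --rows '[{"grip":0,"linear":[19,12,0],"rot":[0,0,-0.01]},{"grip":0,"linear":[56,36,0],"rot":[0,0,-0.03]},{"grip":0,"linear":[100,64,0],"rot":[0,0,-0.05]},{"grip":0,"linear":[149,95,0],"rot":[0,0,-0.07]},{"grip":0,"linear":[198,126,0],"rot":[0,0,-0.1]},{"grip":0,"linear":[246,157,0],"rot":[0,0,-0.12]},{"grip":0,"linear":[291,186,0],"rot":[0,0,-0.14]},{"grip":0,"linear":[328,209,0],"rot":[0,0,-0.16]},{"grip":0,"linear":[358,228,0],"rot":[0,0,-0.175]},{"grip":0,"linear":[373,238,0],"rot":[0,0,-0.185]}]'

```text
clock: 2.1
position: [473.2, 253.6, 231.4]
ee_rot: [0.998, -0.062, -0.0, 0.0]
contact_force: [-0.1, -0.3, -0.6]
gripper_width: -0.3
grasp_force: 0.0
```

Request:
arm_command --rows '[{"grip":0,"linear":[0,0,15],"rot":[0,0,0]},{"grip":0,"linear":[0,0,40],"rot":[0,0,0]},{"grip":0,"linear":[0,0,60],"rot":[0,0,0]},{"grip":0,"linear":[0,0,70],"rot":[0,0,0]},{"grip":0,"linear":[0,0,70],"rot":[0,0,0]}]'

```text
clock: 2.72
position: [471.8, 256.1, 160.5]
ee_rot: [0.998, -0.061, -0.001, 0.001]
contact_force: [0.6, 0.2, 0.7]
gripper_width: -0.2
grasp_force: 0.0
```

Run:
```python
from h import *
s=arm.read_state();print(s['position'],R.from_quat(s['ee_rot']).as_matrix().round(3),s['contact_force'],s['clock'],s['gripper_width'])
a=imaging.get_image('top')['frame'][150:270,200:420];b=imaging.get_image('side')['frame'][80:260,200:420]
cv2.imwrite('pics/c1.png',np.vstack([cv2.resize(i,None,fx=2,fy=2,interpolation=2) for i in(a,b)])[:,:,::-1])
```

```text
[471.83292948 256.07794915 160.52921298] [[ 0.993 -0.121 -0.001]
 [-0.121 -0.993 -0.001]
 [-0.001  0.001 -1.   ]] [0.57815964 0.23074262 0.65177844] 2.725 -0.19215517676239469
```

View pics/c1.png

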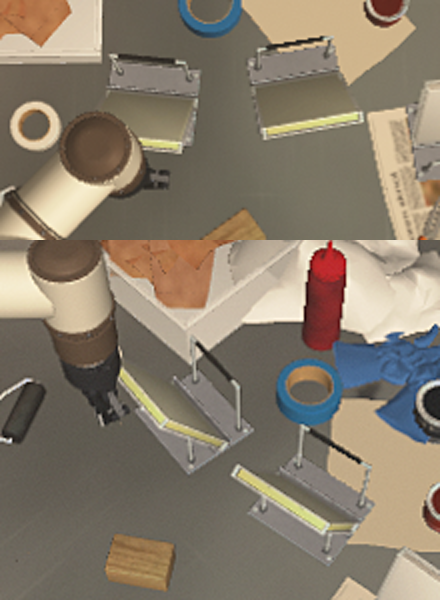

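The fingers are shut in front of the left case, whose top edge in the crop runs from (120,140) to (185,150), and it hasn't been touched. Next I push along tool +x (rack +x).

Request:
arm_command --rows '[{"grip":0,"linear":[8,0,0],"rot":[0,0,0]},{"grip":0,"linear":[18,0,0],"rot":[0,0,0]},{"grip":0,"linear":[28,0,0],"rot":[0,0,0]},{"grip":0,"linear":[38,0,0],"rot":[0,0,0]},{"grip":0,"linear":[48,0,0],"rot":[0,0,0]},{"grip":0,"linear":[58,0,0],"rot":[0,0,0]},{"grip":0,"linear":[68,0,0],"rot":[0,0,0]},{"grip":0,"linear":[78,0,0],"rot":[0,0,0]},{"grip":0,"linear":[88,0,0],"rot":[0,0,0]},{"grip":0,"linear":[96,0,0],"rot":[0,0,0]}]'

```text
clock: 4.08
position: [569.3, 244.7, 163.3]
ee_rot: [0.998, -0.06, 0.001, -0.0]
contact_force: [-2.7, -0.7, 9.9]
gripper_width: 0.1
grasp_force: 0.5
```

Request:
arm_command --rows '[{"grip":0,"linear":[6,0,0],"rot":[0,0,0]},{"grip":0,"linear":[12,0,0],"rot":[0,0,0]},{"grip":0,"linear":[18,0,0],"rot":[0,0,0]},{"grip":0,"linear":[24,0,0],"rot":[0,0,0]},{"grip":0,"linear":[30,0,0],"rot":[0,0,0]},{"grip":0,"linear":[35,0,0],"rot":[0,0,0]},{"grip":0,"linear":[40,0,0],"rot":[0,0,0]},{"grip":0,"linear":[44,0,0],"rot":[0,0,0]},{"grip":0,"linear":[48,0,0],"rot":[0,0,0]},{"grip":0,"linear":[50,0,0],"rot":[0,0,0]}]'

```text
clock: 5.32
position: [617.3, 238.3, 160.4]
ee_rot: [0.998, -0.061, -0.001, 0.0]
contact_force: [-0.9, -0.5, -0.5]
gripper_width: -0.1
grasp_force: 0.1
```

Run:
```python
from h import *
a=imaging.get_image('top')['frame'][150:270,200:420];b=imaging.get_image('side')['frame'][80:260,200:420]
cv2.imwrite('pics/c2.png',np.vstack([cv2.resize(i,None,fx=2,fy=2,interpolation=2) for i in(a,b)])[:,:,::-1])
```

```text
(no output)
```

View pics/c2.png

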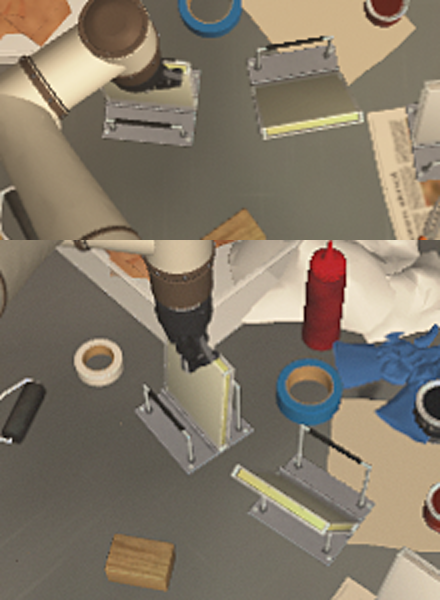

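The left case is now past upright: its top edge is near (170,70) in the upper crop, and the front bar is exposed. Contact force is about 1 N. I'll follow it a bit further, slowly.

Request:
arm_command --rows '[{"grip":0,"linear":[4,0,0],"rot":[0,0,0]},{"grip":0,"linear":[8,0,0],"rot":[0,0,0]},{"grip":0,"linear":[12,0,0],"rot":[0,0,0]},{"grip":0,"linear":[16,0,0],"rot":[0,0,0]},{"grip":0,"linear":[20,0,0],"rot":[0,0,0]},{"grip":0,"linear":[20,0,0],"rot":[0,0,0]}]'

```text
clock: 6.18
position: [637.5, 236.0, 161.2]
ee_rot: [0.998, -0.061, 0.0, -0.0]
contact_force: [-0.5, 0.5, 0.2]
gripper_width: -0.1
grasp_force: 0.0
```

Request:
arm_command --rows '[{"grip":0,"linear":[-8,0,0],"rot":[0,0,0]},{"grip":0,"linear":[-25,0,0],"rot":[0,0,0]},{"grip":0,"linear":[-45,0,0],"rot":[0,0,0]},{"grip":0,"linear":[-65,0,0],"rot":[0,0,0]},{"grip":0,"linear":[-80,0,-15],"rot":[0,0,0]},{"grip":0,"linear":[-95,0,-45],"rot":[0,0,0]},{"grip":0,"linear":[-110,0,-75],"rot":[0,0,0]},{"grip":0,"linear":[-130,0,-90],"rot":[0,0,0]},{"grip":0,"linear":[-150,0,-90],"rot":[0,0,0]},{"grip":0,"linear":[-150,0,-90],"rot":[0,0,0]}]'

```text
clock: 7.42
position: [487.5, 254.6, 253.2]
ee_rot: [0.998, -0.06, 0.001, -0.001]
contact_force: [0.2, 0.8, -0.9]
gripper_width: 0.1
grasp_force: 0.0
```

Run:
```python
from h import *
s=arm.read_state();print(s['position'],R.from_quat(s['ee_rot']).as_matrix().round(3),s['contact_force'],s['clock'])
ims={n:imaging.get_image(n) for n in('top','side')}
for q in('case_a_top','case_a_foot'):
  for n,im in ims.items():
    for d in models.tip_of(im,q)[:3]: print(n,q,np.round(d['pixel'],1),round(d['score'],2),np.round(atz(ray(im,d['pixel']),205 if 'top' in q else 12)))
a=ims['top']['frame'][150:270,200:420];b=ims['side']['frame'][80:260,200:420]
cv2.imwrite('pics/c3.png',np.vstack([cv2.resize(i,None,fx=2,fy=2,interpolation=2) for i in(a,b)])[:,:,::-1])
```

```text
[487.46119033 254.58962151 253.18983216] [[ 0.993 -0.12   0.002]
 [-0.12  -0.993  0.002]
 [ 0.002 -0.002 -1.   ]] [ 0.23193217  0.80639921 -0.89374912] 7.425
top case_a_top [358.3 213.2] 0.94 [542. -19. 205.]
side case_a_top [425.6 253. ] 0.72 [ 609. -255.  205.]
side case_a_top [338.3 206.1] 0.59 [548. -11. 205.]
top case_a_foot [344.6 189.5] 0.76 [655.  13.  12.]
side case_a_foot [357.1 211.3] 0.7 [650.   4.  12.]
side case_a_foot [352.8 206.7] 0.5 [652.  24.  12.]
```

View pics/c3.png

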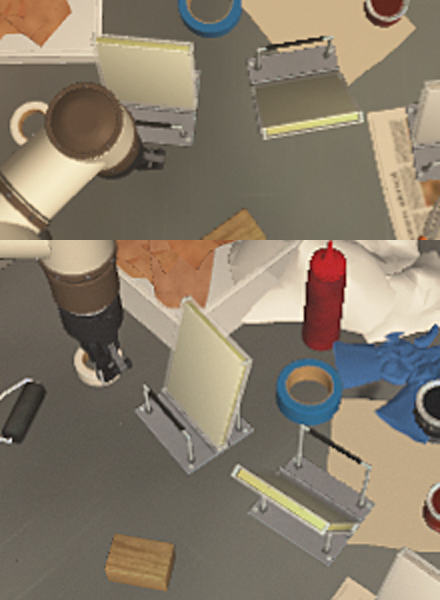

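The left case now leans back on its rear bar with its foot in the channel (top edge at (100,38)–(195,48) in the upper crop). Next is the middle case.

Request:
arm_command --rows '[{"grip":0,"linear":[3,18,0],"rot":[0,0,-0.02]},{"grip":0,"linear":[8,55,0],"rot":[0,0,-0.06]},{"grip":0,"linear":[14,95,0],"rot":[0,0,-0.1]},{"grip":0,"linear":[20,135,0],"rot":[0,0,-0.14]},{"grip":0,"linear":[26,175,0],"rot":[0,0,-0.18]},{"grip":0,"linear":[32,215,0],"rot":[0,0,-0.22]},{"grip":0,"linear":[37,250,0],"rot":[0,0,-0.25]},{"grip":0,"linear":[40,269,0],"rot":[0,0,-0.27]},{"grip":0,"linear":[41,276,0],"rot":[0,0,-0.28]},{"grip":0,"linear":[41,276,0],"rot":[0,0,-0.28]}]'

```text
clock: 8.98
position: [495.6, -24.8, 251.1]
ee_rot: [0.997, 0.079, -0.0, 0.0]
contact_force: [1.2, -0.3, 0.5]
gripper_width: -0.0
grasp_force: 0.0
```

Request:
arm_command --rows '[{"grip":0,"linear":[0,0,15],"rot":[0,0,0]},{"grip":0,"linear":[0,0,45],"rot":[0,0,0]},{"grip":0,"linear":[0,0,75],"rot":[0,0,0]},{"grip":0,"linear":[0,0,90],"rot":[0,0,0]},{"grip":0,"linear":[0,0,92],"rot":[0,0,0]},{"grip":0,"linear":[0,0,92],"rot":[0,0,0]}]'

```text
clock: 9.72
position: [495.7, -24.2, 159.3]
ee_rot: [0.997, 0.079, 0.0, 0.0]
contact_force: [0.6, -0.5, 0.7]
gripper_width: -0.1
grasp_force: 0.0
```

Run:
```python
from h import *
s=arm.read_state();print(s['position'],R.from_quat(s['ee_rot']).as_matrix().round(3),s['contact_force'],s['clock'])
a=imaging.get_image('top')['frame'][150:270,200:420];b=imaging.get_image('side')['frame'][80:260,200:420]
cv2.imwrite('pics/c4.png',np.vstack([cv2.resize(i,None,fx=2,fy=2,interpolation=2) for i in(a,b)])[:,:,::-1])
```

```text
[495.69077327 -24.16574714 159.34390403] [[ 0.987  0.158  0.   ]
 [ 0.158 -0.987 -0.   ]
 [ 0.     0.    -1.   ]] [ 0.57219041 -0.53431021  0.6974342 ] 9.725
```

View pics/c4.png

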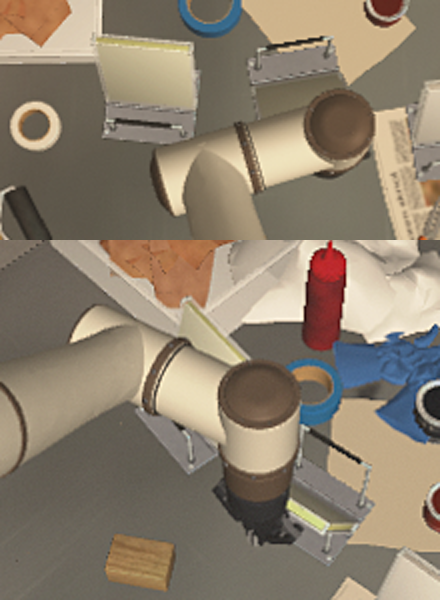

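The gripper is in front of the middle case, which is untouched, and the forearm is well above everything. Push.

Request:
arm_command --rows '[{"grip":0,"linear":[8,0,0],"rot":[0,0,0]},{"grip":0,"linear":[18,0,0],"rot":[0,0,0]},{"grip":0,"linear":[28,0,0],"rot":[0,0,0]},{"grip":0,"linear":[38,0,0],"rot":[0,0,0]},{"grip":0,"linear":[48,0,0],"rot":[0,0,0]},{"grip":0,"linear":[58,0,0],"rot":[0,0,0]},{"grip":0,"linear":[68,0,0],"rot":[0,0,0]},{"grip":0,"linear":[78,0,0],"rot":[0,0,0]},{"grip":0,"linear":[88,0,0],"rot":[0,0,0]},{"grip":0,"linear":[96,0,0],"rot":[0,0,0]}]'

```text
clock: 11.08
position: [592.9, -9.4, 162.9]
ee_rot: [0.997, 0.08, 0.003, 0.001]
contact_force: [-4.8, 0.8, 15.5]
gripper_width: 0.1
grasp_force: 1.1
```

Request:
arm_command --rows '[{"grip":0,"linear":[6,0,0],"rot":[0,0,0]},{"grip":0,"linear":[12,0,0],"rot":[0,0,0]},{"grip":0,"linear":[18,0,0],"rot":[0,0,0]},{"grip":0,"linear":[24,0,0],"rot":[0,0,0]},{"grip":0,"linear":[30,0,0],"rot":[0,0,0]},{"grip":0,"linear":[35,0,0],"rot":[0,0,0]},{"grip":0,"linear":[40,0,0],"rot":[0,0,0]},{"grip":0,"linear":[44,0,0],"rot":[0,0,0]},{"grip":0,"linear":[48,0,0],"rot":[0,0,0]},{"grip":0,"linear":[50,0,0],"rot":[0,0,0]}]'

```text
clock: 12.32
position: [639.7, -1.6, 158.5]
ee_rot: [0.997, 0.079, -0.001, -0.0]
contact_force: [0.3, -0.8, 0.4]
gripper_width: -0.4
grasp_force: 0.0
```

Request:
arm_command --rows '[{"grip":0,"linear":[4,0,0],"rot":[0,0,0]},{"grip":0,"linear":[8,0,0],"rot":[0,0,0]},{"grip":0,"linear":[12,0,0],"rot":[0,0,0]},{"grip":0,"linear":[16,0,0],"rot":[0,0,0]},{"grip":0,"linear":[20,0,0],"rot":[0,0,0]},{"grip":0,"linear":[20,0,0],"rot":[0,0,0]}]'

```text
clock: 13.08
position: [659.7, 1.6, 159.2]
ee_rot: [0.997, 0.079, 0.0, -0.0]
contact_force: [-0.3, -0.2, -0.1]
gripper_width: 0.0
grasp_force: 0.0
```

Request:
arm_command --rows '[{"grip":0,"linear":[-8,0,0],"rot":[0,0,0]},{"grip":0,"linear":[-25,0,0],"rot":[0,0,0]},{"grip":0,"linear":[-45,0,0],"rot":[0,0,0]},{"grip":0,"linear":[-65,0,0],"rot":[0,0,0]},{"grip":0,"linear":[-80,0,-15],"rot":[0,0,0]},{"grip":0,"linear":[-100,0,-45],"rot":[0,0,0]},{"grip":0,"linear":[-125,0,-80],"rot":[0,0,0]},{"grip":0,"linear":[-155,0,-110],"rot":[0,0,0]},{"grip":0,"linear":[-185,0,-120],"rot":[0,0,0]},{"grip":0,"linear":[-200,0,-120],"rot":[0,0,0]}]'

```text
clock: 14.32
position: [460.5, -30.2, 280.4]
ee_rot: [0.997, 0.079, 0.001, -0.0]
contact_force: [-0.3, -0.2, 0.1]
gripper_width: -0.5
grasp_force: 0.0
```

Request:
arm_command --rows '[{"grip":0,"linear":[0,0,0],"rot":[0,0,0]},{"grip":0,"linear":[0,0,0],"rot":[0,0,0]}]'

```text
clock: 14.58
position: [462.3, -29.9, 278.6]
ee_rot: [0.997, 0.079, -0.001, 0.0]
contact_force: [-0.2, 0.2, -0.2]
gripper_width: 0.0
grasp_force: 0.0
```

Run:
```python
from h import *
s=arm.read_state();print(s['position'],s['contact_force'],s['clock'])
a=imaging.get_image('top')['frame'][150:270,200:450];b=imaging.get_image('side')['frame'][80:260,200:450]
cv2.imwrite('pics/c5.png',np.vstack([cv2.resize(i,None,fx=2,fy=2,interpolation=2) for i in(a,b)])[:,:,::-1])
```

```text
[462.31934529 -29.87183465 278.61499292] [-0.18528931  0.1533187  -0.15902081] 14.575
```

View pics/c5.png

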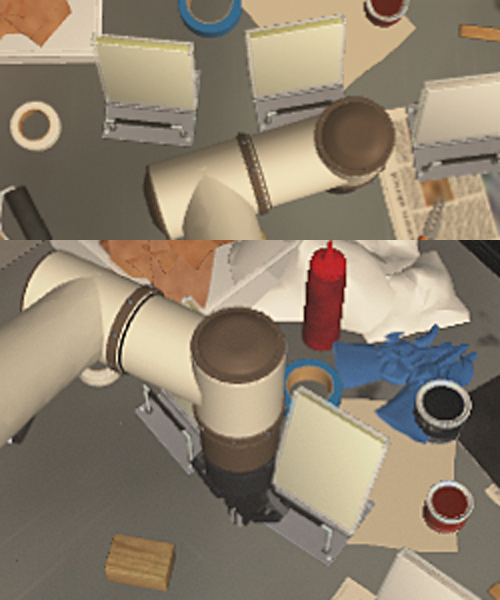

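Both cases now lean back on their rear bars (top edges near (145,42) and (295,27) in the upper crop), and the robot is touching nothing. Handing in.

```bash
python3 -c "
from bench import job;print(job.job_done())"
```

```text
the job is handed in; nothing more can be done
None
```

Both flopped cases were tipped back and rest on their rear bars with their feet in the channels; the third case and everything else were left alone, and the job was handed in at about 14.6 s.

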